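# Run a set of slate blanks through the height gate with the push-to-engage crank

## Robot

A 7-joint arm with a two-finger parallel gripper is mounted at the origin on a cart in front of the work surface, level with it; the furniture and walls round the work are solid. World frame = base frame: x ahead of the robot, y to its left, z up, the work surface at z = 0. Lengths are in m, angles in rad, forces in N, time in s.
With the tool pointing down it reaches from about 0.4 to 0.9 m from the base axis. Payload 5.5 kg.
Tool frame: the origin (TCP) lies on the centre line of the jaws, within the pads' length; the fingertips stand 11 mm ahead of it and the grasp point (between the pads) lies 8 mm behind it; z points along the fingers, y is the line along which they close (so a half turn about z gives the same grasp; the last joint's range is limited). The gripper opens to 85 mm and grips with 20 to 120 N. Pads are 22 mm wide; open, the fingers measure 114 mm over their backs; the gripper's body (76 mm by 85 mm) begins 54 mm behind the grasp point. The pads swing forward as they close: fully open they stand 13 mm farther back than shut.
Start: joints at [-1.009, 0.501, -0.427, 1.55, 0.221, 1.138, -0.21], TCP at [0.191, 0.621, 0.242] pointing down, gripper open.
Joint ranges: [-2.88, 2.88], [-0.31, 2.03], [-1.54, 1.56], [0.2, 2.42], [-1.41, 4.55], [0.19, 2.02], [-2.57, 2.57]. Speed limits (rad/s): [2.57, 2.57, 3.14, 3.14, 3.14, 3.14, 3.14].

## Interface

Orientations are given as [roll, pitch, yaw] about the fixed x, y, z axes, in that order (R = Rz(yaw) Ry(pitch) Rx(roll)).
In Python, from station import arm gives the robot as it stands.
- The arm moves only by the shell command python3 -m creep 'ROWS' [OPENING]. ROWS is JSON, a list of rows, each a list of 4 numbers: the shift along the tool's x, y, z in mm, then the turn about the tool's z in rad. A call has 1 to 10 rows; each row shifts and turns the commanded pose from where the row before left it, along the tool's axes as they then stand; what a row does not reach is not made up. A row lasts 1/10 s, in which the tool goes at most 50 mm and 8.59 degrees, less where a joint would pass 70% of its speed; a pose out of reach is approached as far as the arm can. A call is refused whole if a number of a shift passes 50 or a number of a turn 0.15, either way. A call with a gripper value outside its range is refused whole. OPENING is the closure, from 0 (fully open) to 1 (shut), set as the call begins (- or left out, the last holds). The fingers move at their own pace and stop on an object; the grip force is fixed at half the most. Time passes only in rows, so rows that do not move let the fingers close. It gives the time, the measured TCP pose, the force, the opening and the grip force at its end, in the units of the state.
- arm.observe(): the state, without advancing time (a new reading comes with each control period).
- arm.camera(name): name is "scene" or "top" or "wrist"; returns (picture, depth): 400x640x3 uint8, blue, green, red; 400x640 float32, m along the optical axis (not along the pixel's ray), 0 where there is no reading.
- arm.camera_params(name): a dict with "intrinsics" (3x3 intrinsics, pixels), "rvec" (rotation vector, rad) and "tvec" (3), from world to camera coordinates, as OpenCV has them. Camera axes: x right, y down, z forward; pixel columns grow to the right and rows downward; lengths in m; the calibration is good to about 2 mm. The wrist camera is an equidistant fisheye: a pixel r from the principal point sees the ray r / f radians off the axis. A picture is of the moment at which its call begins: read the wrist's pose just before it. camera_params takes no time and is no camera call; for the wrist camera it gives the pose at the moment of the call.
- arm.sign_off(): hands the job in; it is judged then, once.
The state is a dict: "clock": time; "joint_pos": joint angles; "joint_velocities": joint speeds; "tau": joint torques, N m; "position": TCP position; "ee_rot": TCP orientation; "wrist_force": force on the tool from outside, world axes, zero at the start; "wrist_torque": the same for the moment, N m; "width": opening from 0.0 (shut) to 1.0 (fully open); "grip_force": force on a finger pad.
Only numpy, scipy, OpenCV 4.12 (cv2) and the standard library are available. Lean on these libraries where they do the work, as an engineer would, in place of code of your own. Each camera call takes 0.05 s, during which the arm holds its last target. There are 200 camera calls.

## Task

Complete the set of three slate blanks: lay the two blanks that lie on the bench top one on the other, centred, on the blank that already lies on the plate of the gauging slide. Then take the crank by its loose black sleeve, press it down until its clutch drops in, and keep it down while you crank clockwise until the carriage has carried the stack, undisturbed, under the height gate and fully home against its end stop. Let go so that the crank springs up again; do not shove the carriage by hand, and leave the other things on the bench alone.

Things in the scene. Friction and masses are not known exactly. Their poses are not given: they have to be found in the camera images.
- slide_base: Gauging slide, fixed: green base 340 mm long (its y), 12 mm thick, with two ways for the carriage, a bearing bracket under the crank on its -x side, and a height gate: a steel bar across the carriage's path, 80 mm along -y from the plate's centre at the start, 29 mm clear above the plate, topmost 78 mm above the bench. Origin at its underside.
- plate_centre (a point): Centre of the top face of the carriage's steel plate (64 x 64 mm, top 36 mm above the bench, engraved with a ring 29 mm across). It travels along -y of slide_base.
- travel (a joint): Travel of the carriage along -y of slide_base, m: 0 at the loading end (where it starts), 0.165 home against the end stop. Rack and pinion: 113 mm for each turn of the crank while the clutch is in. It needs about 0.16 N m at the crank.
- crank_axis (a point): Point on the crank's vertical axis, 144.5 mm above the bench, fixed to slide_base.
- crank (a joint): Angle of the crank about its vertical axis, rad, growing clockwise seen from above. At 0 its arm points from the axis along -x of slide_base. The crank turns freely and moves nothing until the clutch is in. Clockwise drives the carriage home.
- grip (a point): Middle of the crank's black rubber sleeve: upright cylinder 22.4 mm across (25 mm at its end rims), 70 mm long, from 38 mm below to 32 mm above this point, spinning freely on its pin, 65 mm from the crank's axis. It stands 144.5 mm above the bench with the crank up. Below it runs the crank's arm (top 102 mm above the bench). Pinch it from above, fingers in any direction.
- press (a joint): How far the crank is pressed down, m: 0 up (a spring lifts it with 3 N, 6 N at the bottom), 0.008 at the bottom. At 0.002 three dogs under the crank meet a collar and slide on it as the crank turns; three times a turn they meet its slots (about 10 degrees of play each way) and the crank goes on down to 0.008: clutch in. Where they stand must be felt.
- blank_base: Grey slate disc 22 mm across, 7 mm thick, lying on the plate about its centre; origin at the centre of its underside.
- blank_a: Slate disc 22 mm across, 7 mm thick, loose on the bench top left of the slide, not in the sorting tray; origin at the centre of its underside.
- blank_b: Slate disc like blank_a, loose on the bench top left of the slide, not in the sorting tray; origin at the centre of its underside.
- slot_gauge: Bystander: steel slot gauge 18 x 64 x 24 mm, origin under its centre.
- spanner_by: Bystander: steel spanner 33 x 173 x 6 mm, origin under its centre.
- dish: Bystander: small blue plastic dish 97 mm across, 29 mm high, origin under its centre.
- carriage: The carriage: steel plate with a toothed rack on its -x side. Origin 12 mm below point plate_centre; axes as slide_base's.

How it is judged:
On the way, in this order (a step that is already met when the one before it is completed fails the run):
1. the three blanks lie flat in one stack, each within 6 mm of the plate's centre, the carriage still within 5 mm of the loading end, nothing held (horizontal distance between each of blank_base, blank_a, blank_b and plate_centre below 0.006 m and z of blank_base in the frame of plate_centre below 0.002 m and ((z of blank_a in the frame of plate_centre between 0.005 and 0.009 m and z of blank_b in the frame of plate_centre between 0.012 and 0.017 m) or (z of blank_b in the frame of plate_centre between 0.005 and 0.009 m and z of blank_a in the frame of plate_centre between 0.012 and 0.017 m)) and value of joint travel below 0.005 m and contact force between the fingers and blank_a below 0.1 N and contact force between the fingers and blank_b below 0.1 N), for 0.2 s.
2. the carriage is on its way, driven by the crank with its clutch in (value of joint travel between 0.03 and 0.15 m and value of joint press above 0.0045 m and velocity of joint travel above 0.003 m/s), for 0.1 s.
3. the carriage is driven home against the end stop (value of joint travel above 0.162 m and value of joint press above 0.0045 m), for 0.1 s.
At the end, for the whole second after the job is handed in: The carriage stands within 3 mm of its end stop, the crank has sprung up (pressed less than 1.5 mm), and the three blanks lie flat and at rest in one stack on the plate, each within 7 mm of its centre, with blank_base at the bottom and the other two in either order (value of joint travel above 0.162 m and value of joint press below 0.0015 m and horizontal distance between each of blank_base, blank_a, blank_b and plate_centre below 0.007 m and z of blank_base in the frame of plate_centre below 0.002 m and ((z of blank_a in the frame of plate_centre between 0.005 and 0.009 m and z of blank_b in the frame of plate_centre between 0.012 and 0.017 m) or (z of blank_b in the frame of plate_centre between 0.005 and 0.009 m and z of blank_a in the frame of plate_centre between 0.012 and 0.017 m)) and linear speed of each of blank_a, blank_b below 0.01 m/s); the robot touches nothing.
It fails at once if the carriage is shoved by hand: more than 8 N between the robot and the carriage (contact force between any of the fingers, the arm and carriage above 8 N).
It fails at once if a bystander (slot gauge, spanner, dish) is moved by more than 20 mm (distance of any of slot_gauge, spanner_by, dish from where it was at the start of the episode above 0.02 m).
It also fails if it takes over 72 s, if anything falls off the work surface, if the arm or the gripper's body presses on something with over 40 N, if the wrist force passes 120 N, or if a joint passes its speed limit or range.

## Working session

There is one attempt and no reset: what is moved stays moved. The work goes in short steps, Python scripts to look and compute and a shell command to move; the robot and the scene stay as the last step left them, time stands still between calls to the robot, and variables do not carry over. Pictures are saved under pics/ and viewed, at most 10 in all, crops included, and the job is handed in when it is done.

```bash
ls; mkdir -p pics; cat > h.py <<'E'
import numpy as np, cv2
from station import arm
from scipy.spatial.transform import Rotation as R
def cam(n):
    P=arm.camera_params(n); im,d=arm.camera(n); return im,d,P
def world(P,u,v,z=None,dep=None,fish=False):
    K=np.array(P["intrinsics"]);Rm=R.from_rotvec(np.ravel(P["rvec"])).as_matrix();t=np.ravel(P["tvec"])
    x=(u-K[0,2])/K[0,0];y=(v-K[1,2])/K[1,1]
    if fish:
        r=np.hypot(x,y)+1e-12; ray=np.array([x/r*np.sin(r),y/r*np.sin(r),np.cos(r)])
    else: ray=np.array([x,y,1.])
    C=-Rm.T@t; w=Rm.T@ray
    if z is not None: return C+w*(z-C[2])/w[2]
    return C+w*dep/ray[2]
E
python3 - <<'E'
from h import *
s=arm.observe();print({k:np.round(v,3) for k,v in s.items()})
for n in("top","scene"):
    im,d,P=cam(n);cv2.imwrite(f"pics/{n}0.png",im);np.save(f"{n}d.npy",d)
    print(n,P)
E
```

```text
pics
{'clock': np.float64(0.0), 'joint_pos': array([-1.009,  0.502, -0.427,  1.551,  0.221,  1.138, -0.21 ]), 'joint_velocities': array([-0.   ,  0.001,  0.   , -0.001,  0.001,  0.   ,  0.001]), 'tau': array([-0.0000e+00, -5.6950e+01, -5.8160e+00, -2.8095e+01,  1.1000e-02,
        1.1000e-02, -0.0000e+00]), 'position': array([0.191, 0.621, 0.241]), 'ee_rot': array([-3.14 , -0.   ,  2.843]), 'wrist_force': array([ 0.192,  0.059, -0.146]), 'wrist_torque': array([ 0.018, -0.045, -0.022]), 'grip_force': np.float64(0.0), 'width': np.float64(1.002)}
top {'intrinsics': array([[421.66146609,   0.        , 325.29187235],
       [  0.        , 421.66146609, 207.04859798],
       [  0.        ,   0.        ,   1.        ]]), 'rvec': array([ 2.15945589, -2.17087571,  0.10189393]), 'tvec': array([0.04086698, 0.55375762, 1.15912081])}
scene {'intrinsics': array([[455.71611988,   0.        , 329.12219529],
       [  0.        , 455.71611988, 198.8990131 ],
       [  0.        ,   0.        ,   1.        ]]), 'rvec': array([ 2.00012342, -1.04053489,  0.50993971]), 'tvec': array([-0.27948246,  0.37068598,  1.01041396])}
```

View pics/top0.png

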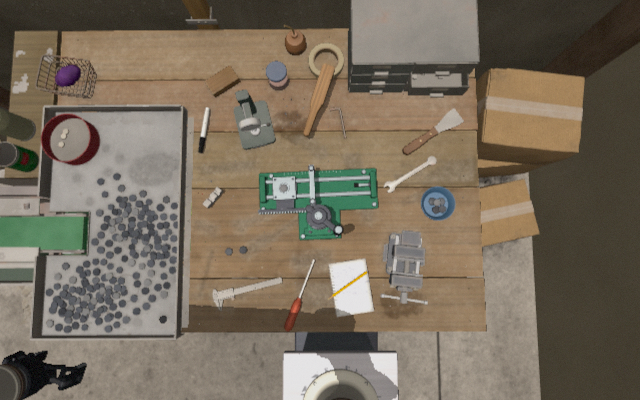

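View pics/scene0.png

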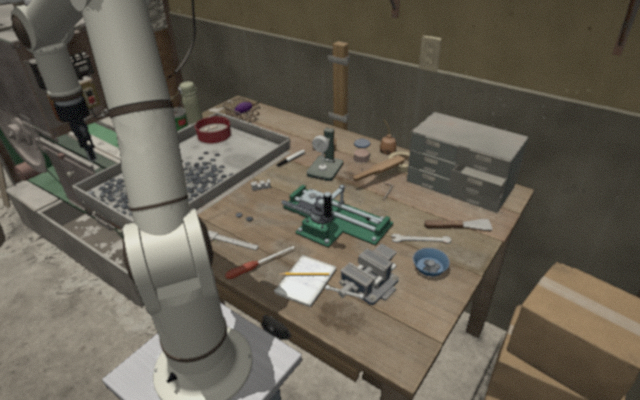

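Top view: two discs lie near (229,251) and (243,250), the plate is near (284,187), the crank axis near (318,215) and the sleeve near (338,229). I'll enlarge this area.

```bash
python3 - <<'E'
from h import *
im=cv2.imread("pics/top0.png")
c=cv2.resize(im[160:265,215:385],None,fx=4.7,fy=4.7,interpolation=cv2.INTER_CUBIC);cv2.imwrite("pics/c1.png",c);print(c.shape)
P=arm.camera_params("top");d=np.load("topd.npy")
for n,u,v,z in[("a",229,251,.007),("b",243,250,.007),("plate",284,187,.043),("axis",318,215,.1445),("grip",338,229,.1765),("gate",311,185,.078)]:
    print(n,world(P,u,v,z).round(4),"depthz",world(P,u,v,dep=d[v,u]).round(3))
E
```

```text
(494, 799, 3)
a [0.4321 0.3125 0.007 ] depthz [0.432 0.313 0.004]
b [0.4348 0.2726 0.007 ] depthz [0.435 0.272 0.008]
plate [0.6095 0.1531 0.043 ] depthz [0.61  0.153 0.041]
axis [0.5219 0.0556 0.1445] depthz [0.525 0.057 0.11 ]
grip [0.4846 0.0059 0.1765] depthz [0.484 0.006 0.182]
gate [0.6093 0.0761 0.078 ] depthz [0.61  0.076 0.075]
```

View pics/c1.png

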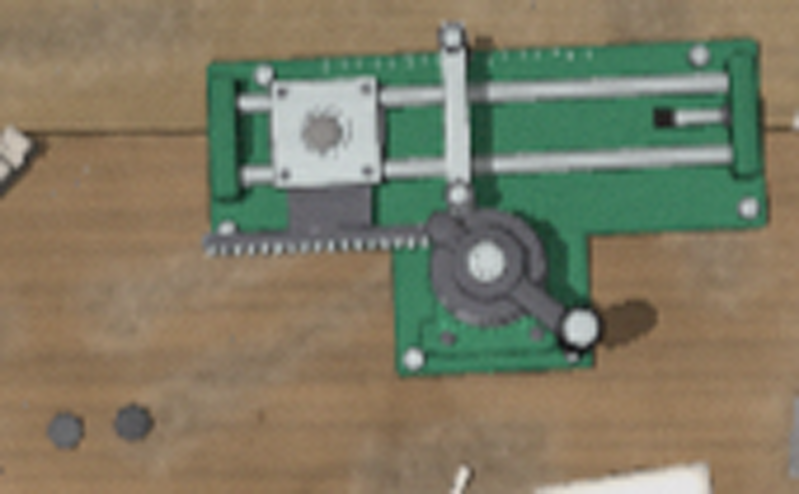

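The crop gives discs at full-image pixels (229.0,251.5) and (243.3,250.0), plate centre (284.4,188.1), axis (318.4,215.5) and sleeve (338.4,229.6). The heights check out. I'll move above the blanks and turn so the jaws close along world x.

```bash
cat >> h.py <<'E'
def pose():
    s=arm.observe(); return np.array(s["position"]),R.from_euler("xyz",s["ee_rot"]),s
def delta(x,y,z,yaw=None):
    p,r,s=pose(); print("tool delta mm",(r.inv().apply(np.array([x,y,z])-p)*1e3).round(1),"turn",None if yaw is None else round((s["ee_rot"][2]-yaw+np.pi)%(2*np.pi)-np.pi,3))
E
python3 -m creep '[[-41,-30,0,0],[-41,-30,0,0],[-41,-30,0,0],[-41,-30,0,0],[-41,-30,0,0],[-41,-30,0,0],[-41,-30,0,0],[-41,-30,0,0]]' 0
python3 -m creep '[[0,0,5,0.14],[0,0,5,0.14],[0,0,5,0.14],[0,0,5,0.14],[0,0,5,0.14],[0,0,5,0.14],[0,0,5,0.14],[0,0,5,0.14],[0,0,0,0.14],[0,0,0,0]]' 0.4
python3 - <<'E'
from h import *
P=arm.camera_params("top")
for n,u,v,z in[("a",229,251.5,.007),("b",243.3,250,.007),("plate",284.4,188.1,.036),("axis",318.4,215.5,.12),("grip",338.4,229.6,.1765)]: print(n,world(P,u,v,z).round(4))
p,r,s=pose();print(s["position"],s["ee_rot"],s["joint_pos"].round(2))
im,d,P=cam("wrist");cv2.imwrite("pics/w1.png",im);np.save("w1d.npy",d);np.save("w1P.npy",P,allow_pickle=True)
E
```

```text
clock: 0.9
position: [0.431, 0.2984, 0.2422]
ee_rot: [-3.141, -0.0, 2.843]
wrist_force: [0.9, 0.1, -0.3]
width: 1.001
grip_force: 0.0
clock: 1.9
position: [0.4299, 0.3003, 0.2018]
ee_rot: [-3.141, 0.001, 1.582]
wrist_force: [0.2, -0.4, 0.4]
width: 0.597
grip_force: 0.0
a [0.4307 0.3124 0.007 ]
b [0.4348 0.2718 0.007 ]
plate [0.6074 0.1527 0.036 ]
axis [0.5227 0.0552 0.12  ]
grip [0.4831 0.0049 0.1765]
[0.42988014 0.30025329 0.20177143] [-3.14071943e+00  7.63276456e-04  1.58178487e+00] [-0.57  0.3  -0.11  1.91  0.04  0.94 -0.68]
```

View pics/w1.png

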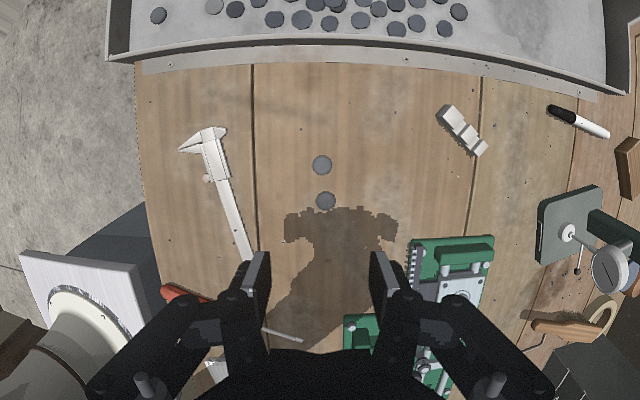

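Wrist view: blanks at (322,165) and (325.5,201), fingers below them.

```bash
python3 - <<'E'
from h import *
P=np.load("w1P.npy",allow_pickle=True).item();d=np.load("w1d.npy")
im=cv2.imread("pics/w1.png")
for u,v in((322,165),(325.5,201)):
    c=im[int(v)-18:int(v)+18,int(u)-18:int(u)+18].astype(int)
    g=(c[:,:,2]-c[:,:,0]<14).astype(np.uint8)
    n,l,st,ce=cv2.connectedComponentsWithStats(g); k=1+np.argmax(st[1:,4]); uu,vv=ce[k]+[int(u)-18,int(v)-18]
    print(st[k],uu,vv,world(P,uu,vv,.006,fish=True).round(4),world(P,u,v,.006,fish=True).round(4),world(P,u,v,dep=d[int(v),int(u)],fish=True).round(4))
    w=world(P,uu,vv,.006,fish=True)
    delta(w[0],w[1],.06,np.pi/2)
print(P["intrinsics"], -R.from_rotvec(np.ravel(P["rvec"])).as_matrix().T@np.ravel(P["tvec"]))
E
```

```text
[  9   9  19  19 290] 321.86206896551727 164.88275862068966 [0.4315 0.3156 0.006 ] [0.4316 0.3155 0.006 ] [0.4316 0.3159 0.0081]
tool delta mm [ 15.2   1.8 142. ] turn 0.015
[  9   9  20  19 281] 325.2348754448399 200.55160142348754 [0.4358 0.2752 0.006 ] [0.4361 0.2747 0.006 ] [0.436  0.2753 0.0078]
tool delta mm [-25.2   5.5 142. ] turn 0.015
[[309.70691629   0.         319.63588178]
 [  0.         309.70691629 202.88455704]
 [  0.           0.           1.        ]] [0.42874682 0.38151578 0.33427683]
```

```bash

python3 -m creep '[[5,0.6,25,0],[5,0.6,30,0],[5,0.6,35,0],[0,0,30,0],[0,0,25,0],[0,0,15,0],[0,0,0,0]]' 0.5
python3 -m creep '[[0,0,12,0],[0,0,10,0],[0,0,6,0],[0,0,1,0],[0,0,0,0]]'
python3 -m creep '[[0,0,0,0],[0,0,0,0],[0,0,0,0],[0,0,0,0],[0,0,0,0],[0,0,0,0]]' 0.9
python3 -m creep '[[0,0,-20,0],[0,0,-35,0],[0,0,-35,0],[0,0,0,0],[0,0,0,0]]'
python3 - <<'E'
from h import *
delta(.6085,.153,.15,np.pi/2)
E
```

```text
clock: 2.65
position: [0.4306, 0.3145, 0.0404]
ee_rot: [-3.138, 0.002, 1.585]
wrist_force: [-0.9, -1.0, 0.5]
width: 0.497
grip_force: 0.0
clock: 3.15
position: [0.4319, 0.3155, 0.0133]
ee_rot: [-3.142, -0.0, 1.583]
wrist_force: [0.2, -0.5, 0.0]
width: 0.504
grip_force: 0.0
clock: 3.75
position: [0.4323, 0.3158, 0.014]
ee_rot: [3.141, -0.001, 1.583]
wrist_force: [-1.1, -0.7, 5.5]
width: 0.203
grip_force: 58.6
clock: 4.25
position: [0.4326, 0.3159, 0.1043]
ee_rot: [3.14, -0.001, 1.583]
wrist_force: [-1.0, 0.1, -0.8]
width: 0.203
grip_force: 58.6
tool delta mm [-164.9  174.   -45.6] turn 0.012
```

```bash

python3 -m creep '[[-20,18,-15,0],[-30,27,-15,0],[-35,30,-10,0],[-35,30,-6,0],[-35,30,0,0],[-25,25,0,0],[-15,14,0,0],[0,0,0,0],[0,0,0,0],[0,0,0,0]]'
python3 - <<'E'
from h import *
p,r,s=pose();print(p,s["ee_rot"])
im,d,P=cam("wrist");cv2.imwrite("pics/w2.png",im);np.save("w2d.npy",d);np.save("w2P.npy",P,allow_pickle=True)
E
```

```text
clock: 5.25
position: [0.6067, 0.1241, 0.1481]
ee_rot: [-3.139, -0.001, 1.585]
wrist_force: [-0.3, 0.1, 0.6]
width: 0.205
grip_force: 58.7
[0.60666655 0.12413507 0.14813713] [-3.13908089e+00 -5.24136148e-04  1.58487088e+00]
```

View pics/w2.png

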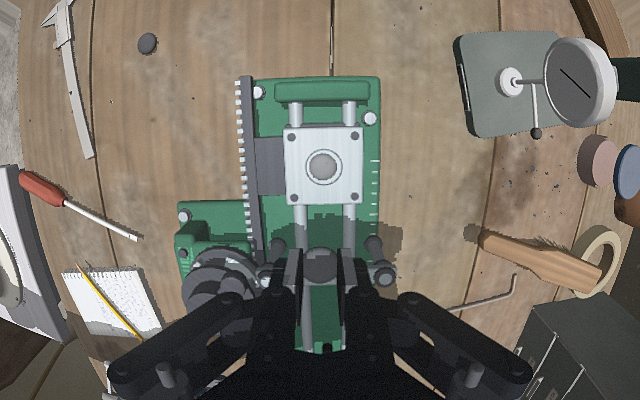

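Wrist view: held disc at (321,264) between the pads, base blank at (323.5,166) inside the ring, plate corners around (290,133)-(357,198).

```bash
python3 - <<'E'
from h import *
P=np.load("w2P.npy",allow_pickle=True).item();d=np.load("w2d.npy")
im=cv2.imread("pics/w2.png")
c=cv2.resize(im[115:295,240:400],None,fx=3.3,fy=3.3,interpolation=cv2.INTER_CUBIC);cv2.imwrite("pics/c2.png",c);print(c.shape)
for n,u,v,z in(("base",323.5,166,.043),("held",321,264,.141),("pc",290.7,133,.036),("pc",354,133.5,.036),("pc",290.5,197.5,.036),("pc",357,197.5,.036)):
    print(n,world(P,u,v,z,fish=True).round(4),world(P,u,v,dep=d[int(v),int(u)],fish=True).round(4))
E
```

```text
(594, 528, 3)
base [0.6085 0.157  0.043 ] [0.6085 0.1571 0.0438]
held [0.6069 0.1258 0.141 ] [0.6069 0.1266 0.1424]
pc [0.5823 0.182  0.036 ] [0.5825 0.1822 0.0381]
pc [0.6323 0.1824 0.036 ] [0.6322 0.1824 0.0366]
pc [0.5817 0.1286 0.036 ] [0.5818 0.1291 0.0375]
pc [0.6369 0.1294 0.036 ] [0.6368 0.1298 0.0371]
```

View pics/c2.png

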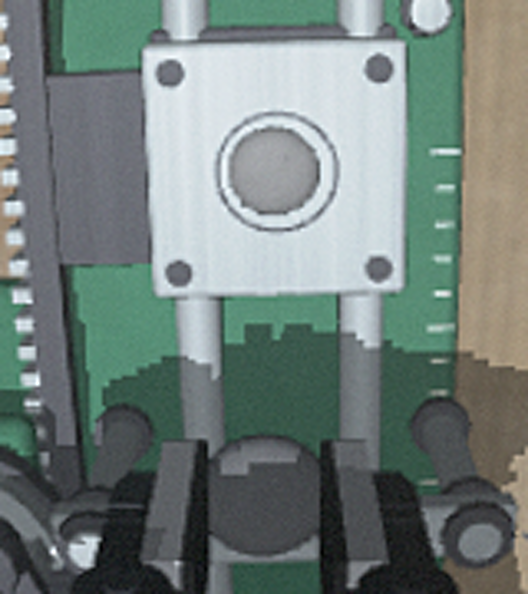

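```bash
python3 - <<'E'
from h import *
P=np.load("w2P.npy",allow_pickle=True).item()
for n,u,v,z in(("base",322.8,166.5,.043),("ring",323.9,166.5,.036),("held",319.7,267.4,.141),("heldmid",319.7,264.6,.1375)):
    print(n,world(P,u,v,z,fish=True).round(4))
E
```

```text
base [0.608  0.1566 0.043 ]
ring [0.6089 0.1551 0.036 ]
held [0.6063 0.1238 0.141 ]
heldmid [0.6063 0.1235 0.1375]
```

```bash

python3 -m creep '[[11,0.8,0,0],[12,0.8,10,0],[8.4,0.6,20,0],[0,0,22,0],[0,0,18,0],[0,0,10,0],[0,0,5,0],[0,0,2,0],[0,0,0,0],[0,0,0,0]]'
python3 -m creep '[[0,0,1,0],[0,0,1,0],[0,0,0,0]]'
```

```text
clock: 6.3
position: [0.6108, 0.1542, 0.0632]
ee_rot: [3.14, -0.0, 1.583]
wrist_force: [-0.2, 0.3, 0.4]
width: 0.204
grip_force: 58.7
clock: 6.6
position: [0.6101, 0.1539, 0.0604]
ee_rot: [3.141, -0.0, 1.583]
wrist_force: [0.7, 0.5, 0.2]
width: 0.205
grip_force: 58.7
```

```bash

python3 -m creep '[[1.5,-1.5,0,0],[0,0,1,0],[0,0,1,0],[0,0,0,0],[0,0,0,0]]'
python3 -m creep '[[0,0,0.5,0],[0,0,0.5,0],[0,0,0,0]]'
```

```text
clock: 7.1
position: [0.6085, 0.1554, 0.0582]
ee_rot: [-3.141, 0.0, 1.583]
wrist_force: [0.4, 0.1, -1.2]
width: 0.203
grip_force: 58.7
clock: 7.4
position: [0.6085, 0.1555, 0.0572]
ee_rot: [-3.141, 0.0, 1.583]
wrist_force: [-0.2, -0.3, 0.3]
width: 0.205
grip_force: 58.7
```

```bash

python3 -m creep '[[0,0,0.5,0],[0,0,0,0],[0,0,0,0]]'
python3 -m creep '[[0,0,0.5,0],[0,0,0,0],[0,0,0,0]]'
```

```text
clock: 7.7
position: [0.6086, 0.1555, 0.057]
ee_rot: [3.141, -0.0, 1.583]
wrist_force: [-1.0, -0.7, 2.1]
width: 0.204
grip_force: 59.1
clock: 8.0
position: [0.6086, 0.1555, 0.0569]
ee_rot: [3.141, -0.0, 1.583]
wrist_force: [-1.7, -0.7, 6.1]
width: 0.205
grip_force: 59.6
```

```bash

python3 -m creep '[[0,0,-0.6,0],[0,0,0,0],[0,0,0,0],[0,0,0,0],[0,0,0,0]]' 0.6
python3 -m creep '[[0,0,-10,0],[0,0,-25,0],[-10,0,-30,0],[-20,0,-25,0],[0,0,0,0],[0,0,0,0],[0,0,0,0]]' 0.5
python3 - <<'E'
from h import *
p,r,s=pose();print(p,s["ee_rot"])
im,d,P=cam("wrist");np.save("w3d.npy",d);np.save("w3P.npy",P,allow_pickle=True);cv2.imwrite("pics/w3.png",im)
c=cv2.resize(im[115:225,250:400],None,fx=5,fy=5,interpolation=cv2.INTER_CUBIC);cv2.imwrite("pics/c3.png",c)
E
```

```text
clock: 8.5
position: [0.6085, 0.1554, 0.0567]
ee_rot: [-3.141, 0.0, 1.583]
wrist_force: [0.0, -0.3, -0.2]
width: 0.401
grip_force: 0.0
clock: 9.2
position: [0.608, 0.1263, 0.1462]
ee_rot: [-3.14, -0.0, 1.584]
wrist_force: [-0.1, 0.2, -1.0]
width: 0.501
grip_force: 0.0
[0.60803668 0.12630346 0.14618189] [-3.14006774e+00 -4.09718755e-04  1.58361808e+00]
```

View pics/c3.png

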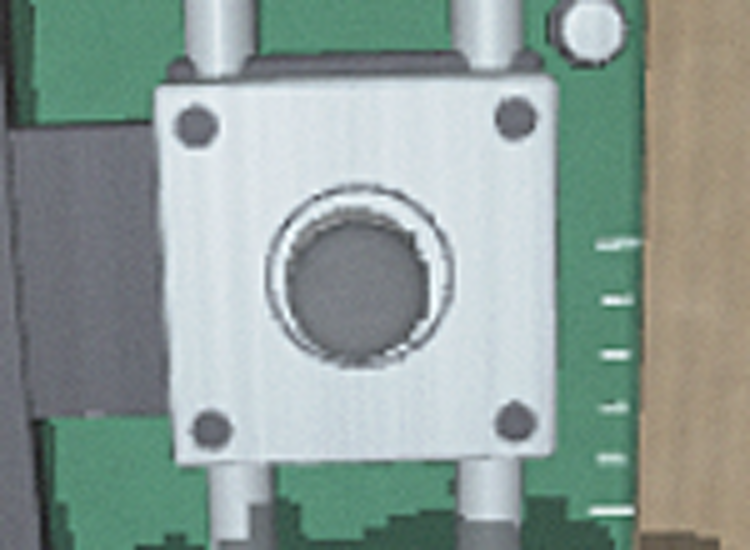

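Blank a sits on the base: ring centre at crop (360,277), upper disc centre at about (358,291).

```bash
python3 - <<'E'
from h import *
P=np.load("w3P.npy",allow_pickle=True).item()
for n,u,v,z in(("a",321.2,172.8,.050),("ring",321.6,170,.036)): print(n,world(P,u,v,z,fish=True).round(4))
delta(.4362,.2752,.10)
E
```

```text
a [0.6083 0.1557 0.05  ]
ring [0.6087 0.1548 0.036 ]
tool delta mm [ 151.  -169.5   46.2] turn None
```

```bash

python3 -m creep '[[15,-17,0,0],[25,-28,0,0],[30,-33,0,0],[30,-33,0,0],[25,-28,5,0],[16,-18.5,10,0],[10,-12,15,0],[0,0,20,0],[0,0,0,0],[0,0,0,0]]' 0.5
python3 -c "
from h import *
delta(.4361,.275,.0138)"
```

```text
clock: 10.25
position: [0.4369, 0.2743, 0.0962]
ee_rot: [-3.14, 0.001, 1.583]
wrist_force: [1.0, 0.2, -0.2]
width: 0.504
grip_force: 0.0
tool delta mm [ 0.8 -0.6 82.4] turn None
```

```bash

python3 -m creep '[[0.8,-0.6,20,0],[0,0,25,0],[0,0,20,0],[0,0,10,0],[0,0,5,0],[0,0,2.5,0],[0,0,0,0],[0,0,0,0]]'
python3 -m creep '[[0,0,0,0],[0,0,0,0],[0,0,0,0],[0,0,0,0],[0,0,0,0]]' 0.9
python3 -m creep '[[0,0,-20,0],[0,0,-30,0],[0,0,-40,0],[0,0,-40,0],[0,0,0,0],[0,0,0,0]]'
python3 -c "
from h import *
delta(.608,.1263,.1462)"
```

```text
clock: 11.05
position: [0.4376, 0.2756, 0.0152]
ee_rot: [3.14, -0.001, 1.583]
wrist_force: [0.3, -0.4, -0.4]
width: 0.497
grip_force: 0.0
clock: 11.55
position: [0.4374, 0.2756, 0.0153]
ee_rot: [3.141, -0.001, 1.583]
wrist_force: [-0.6, -1.3, 6.7]
width: 0.201
grip_force: 58.5
clock: 12.15
position: [0.4378, 0.2757, 0.1458]
ee_rot: [3.139, -0.002, 1.583]
wrist_force: [0.1, -0.7, -0.1]
width: 0.201
grip_force: 58.7
tool delta mm [-151.4  168.4   -0.2] turn None
```

```bash

python3 -m creep '[[-12,14,0,0],[-20,26,0,0],[-24,32,0,0],[-24,32,0,0],[-20,30,0,0],[-14,22,0,0],[-8,13,0,0],[0,0,0,0],[0,0,0,0],[0,0,0,0]]'
python3 -c "
from h import *
delta(.6087,.1552,.070)
im,d,P=cam('wrist');cv2.imwrite('pics/w4.png',im);cv2.imwrite('pics/c4.png',cv2.resize(im[115:315,240:400],None,fx=3,fy=3,interpolation=cv2.INTER_CUBIC));np.save('w4P.npy',P,allow_pickle=True)"
```

```text
clock: 13.15
position: [0.6056, 0.1571, 0.1439]
ee_rot: [-3.14, -0.001, 1.585]
wrist_force: [0.1, -0.8, 0.1]
width: 0.196
grip_force: 58.7
tool delta mm [-2.   3.2 73.9] turn None
```

View pics/c4.png

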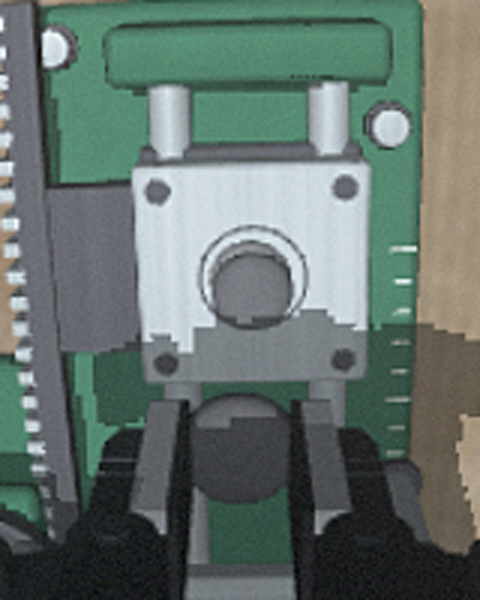

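Held blank at crop (239,448) sits in the jaws at the same place as the first one did. I'll lower it.

```bash

python3 -m creep '[[-2,3.2,10,0],[0,0,22,0],[0,0,20,0],[0,0,13,0],[0,0,6,0],[0,0,2,0],[0,0,0,0],[0,0,0,0],[0,0,0,0]]'
python3 -c "
from h import *
delta(.6087,.1552,.067)"
```

```text
clock: 14.1
position: [0.6114, 0.1535, 0.0723]
ee_rot: [3.14, -0.0, 1.583]
wrist_force: [-0.6, 0.2, -0.3]
width: 0.203
grip_force: 58.7
tool delta mm [ 1.8 -2.7  5.3] turn None
```

```bash

python3 -m creep '[[1.8,-2.7,1,0],[0,0,2,0],[0,0,2,0],[0,0,0,0],[0,0,0,0],[0,0,0,0]]'
python3 -m creep '[[0,0,0.6,0],[0,0,0.6,0],[0,0,0,0],[0,0,0,0]]'
python3 -m creep '[[0,0,0.5,0],[0,0,0,0],[0,0,0,0]]'
```

```text
clock: 14.7
position: [0.608, 0.155, 0.0664]
ee_rot: [-3.142, -0.0, 1.583]
wrist_force: [0.6, 0.2, -0.3]
width: 0.197
grip_force: 58.7
clock: 15.1
position: [0.6082, 0.1551, 0.0658]
ee_rot: [3.141, -0.0, 1.583]
wrist_force: [-1.9, 0.1, 4.3]
width: 0.195
grip_force: 59.7
clock: 15.4
position: [0.6082, 0.1551, 0.0657]
ee_rot: [3.141, -0.0, 1.583]
wrist_force: [-3.0, -1.4, 8.9]
width: 0.198
grip_force: 60.3
```

```bash

python3 -m creep '[[0,0,-0.9,0],[0,0,0,0],[0,0,0,0],[0,0,0,0],[0,0,0,0]]' 0.6
python3 -m creep '[[0,0,-10,0],[0,0,-25,0],[-10,0,-30,0],[-20,0,-25,0],[0,0,0,0],[0,0,0,0],[0,0,0,0]]' 0.5
python3 - <<'E'
from h import *
im,d,P=cam("wrist");cv2.imwrite("pics/w5.png",im)
pts=np.array([world(P,u,v,dep=d[v,u],fish=True) for u in range(295,350) for v in range(140,205) if d[v,u]>0])
uv=[(u,v) for u in range(295,350) for v in range(140,205) if d[v,u]>0]
near=np.hypot(pts[:,0]-.6085,pts[:,1]-.1555)<.03
t=pts[near&(pts[:,2]>.053)];print(len(t),t.min(0),t.max(0),t.mean(0),np.percentile(t,[5,50,95],axis=0))
pl=pts[near&(pts[:,2]<.045)];print(np.median(pl[:,2]))
im,d,P=cam("top");cv2.imwrite("pics/top5.png",im)
for y in range(3):
  pass
pts=np.array([world(P,u,v,dep=d[v,u]) for u in range(325,350) for v in range(215,245)])
t=pts[pts[:,2]>.165];print("grip top",len(t),t.mean(0),t.min(0),t.max(0))
E
```

```text
clock: 15.9
position: [0.6078, 0.1551, 0.0654]
ee_rot: [-3.141, 0.0, 1.583]
wrist_force: [-0.7, 0.9, 0.1]
width: 0.402
grip_force: 0.0
clock: 16.6
position: [0.6075, 0.1259, 0.1549]
ee_rot: [-3.14, -0.0, 1.584]
wrist_force: [0.2, 0.6, -0.4]
width: 0.498
grip_force: 0.0
632 [0.59683667 0.14318759 0.05411647] [0.61831426 0.16524446 0.05990921] [0.60765479 0.15495101 0.0575978 ] [[0.5991207  0.14608253 0.0557179 ]
 [0.60758781 0.1550944  0.05770755]
 [0.61665391 0.16346213 0.05912438]]
0.037015433951506554
grip top 76 [0.48258042 0.0052254  0.17811654] [ 0.47223331 -0.00654279  0.16882654] [0.49466885 0.01577048 0.18634041]
```

The stack top reads (0.6077,0.155) at z≈0.058, which fits three blanks. Next is the sleeve, at (0.4826,0.0052).

```bash

python3 -m creep '[[0,0,-25,0],[0,0,-30,0],[-10,-10,-25,0],[-20,-20,0,0],[-25,-28,0,0],[-25,-28,0,0],[-20,-22,0,0],[-14,-14,0,0],[-5,-4.5,0,0],[0,0,0,0]]' 0.3
python3 -m creep '[[0,0,0,0],[0,0,0,0],[0,0,0,0]]'
python3 - <<'E'
from h import *
delta(.4826,.0052,.1365)
im,d,P=cam("wrist");cv2.imwrite("pics/w6.png",im)
pts=np.array([world(P,u,v,dep=d[v,u],fish=True) for u in range(270,370) for v in range(130,300) if d[v,u]>0])
k=(np.hypot(pts[:,0]-.4826,pts[:,1]-.0052)<.025)&(pts[:,2]>.165)&(pts[:,2]<.19)
t=pts[k];print(len(t),t.mean(0),np.percentile(t,[2,50,98],axis=0) if len(t) else 0)
k=(np.hypot(pts[:,0]-.522,pts[:,1]-.056)<.02)&(pts[:,2]>.1);t=pts[k];print(len(t),np.percentile(t,[2,50,98],axis=0) if len(t) else 0)
E
```

```text
clock: 17.7
position: [0.483, 0.0045, 0.2353]
ee_rot: [-3.141, -0.0, 1.582]
wrist_force: [0.3, 0.1, -0.5]
width: 0.699
grip_force: 0.0
clock: 18.0
position: [0.4838, 0.0055, 0.2354]
ee_rot: [-3.141, -0.0, 1.584]
wrist_force: [-0.2, -0.2, -0.5]
width: 0.702
grip_force: 0.0
tool delta mm [-0.3 -1.2 98.9] turn None
1020 [0.48352391 0.00903227 0.17858161] [[ 0.47289109 -0.00244951  0.16879387]
 [ 0.48353122  0.00957968  0.17986702]
 [ 0.49423061  0.01795862  0.18254937]]
761 [[0.50428152 0.03753528 0.10187019]
 [0.51552024 0.05288222 0.10538952]
 [0.52479766 0.06500634 0.11183874]]
```

View pics/w6.png

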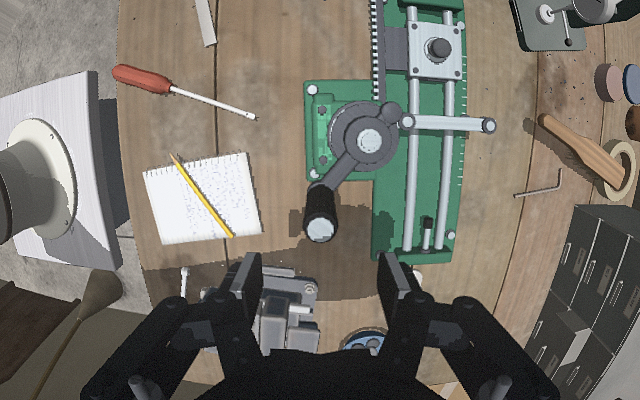

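Sleeve top at (320,229) and axis knob at (369,141); the stack on the plate looks intact.

```bash
python3 - <<'E'
from h import *
P=arm.camera_params("wrist")
print(world(P,320,229,.1765,fish=True),world(P,369,141,.112,fish=True))
print(world(arm.camera_params("top"),318.4,215.5,.112), world(P,439,48,.057,fish=True))
E
python3 -m creep '[[1,-0.8,15,0],[0,0,25,0],[0,0,25,0],[0,0,20,0],[0,0,10,0],[0,0,4,0],[0,0,0,0],[0,0,0,0],[0,0,0,0]]'
python3 -m creep '[[0,0,0,0],[0,0,0,0],[0,0,0,0],[0,0,0,0],[0,0,0,0],[0,0,0,0],[0,0,0,0]]' 0.95
```

```text
[0.48350152 0.00453612 0.1765    ] [0.52372385 0.05652281 0.112     ]
[0.5233144  0.05540382 0.112     ] [0.60398843 0.15267891 0.057     ]
clock: 18.95
position: [0.4832, 0.0056, 0.1375]
ee_rot: [3.14, -0.0, 1.583]
wrist_force: [-0.1, -0.4, 0.2]
width: 0.7
grip_force: 0.0
clock: 19.65
position: [0.4828, 0.0055, 0.1368]
ee_rot: [3.141, -0.0, 1.583]
wrist_force: [0.2, 0.2, 3.4]
width: 0.248
grip_force: 58.4
```

```bash

python3 -m creep '[[0,0,2,0],[0,0,2,0],[0,0,0,0],[0,0,0,0],[0,0,0,0]]'
python3 - <<'E'
from h import *
p,r,s=pose();c=np.array([.5233,.0558]);ph=np.arctan2(*(p[:2]-c)[::-1]);print(np.degrees(ph),np.hypot(*(p[:2]-c)),s["wrist_force"])
yaw=s["ee_rot"][2];tx=np.array([np.cos(yaw),np.sin(yaw)]);ty=np.array([np.sin(yaw),-np.cos(yaw)])
def rows(ph,step,n):
    o=[]
    for i in range(n):
        a=ph-np.radians(step*i);b=a-np.radians(step);dd=65*np.array([np.cos(b)-np.cos(a),np.sin(b)-np.sin(a)]);o.append([round(dd@tx,1),round(dd@ty,1)])
    return o
print(rows(ph,6,20))
E
```

```text
clock: 20.15
position: [0.4834, 0.005, 0.1346]
ee_rot: [3.14, 0.0, 1.582]
wrist_force: [-6.0, -2.2, 21.5]
width: 0.247
grip_force: 60.6
-128.1815342753185 0.06456440261854957 [-6.02471315 -2.21865804 21.46933122]
[[np.float64(4.5), np.float64(-5.1)], [np.float64(5.0), np.float64(-4.6)], [np.float64(5.5), np.float64(-4.0)], [np.float64(5.9), np.float64(-3.4)], [np.float64(6.2), np.float64(-2.8)], [np.float64(6.5), np.float64(-2.1)], [np.float64(6.7), np.float64(-1.4)], [np.float64(6.8), np.float64(-0.7)], [np.float64(6.8), np.float64(-0.0)], [np.float64(6.8), np.float64(0.7)], [np.float64(6.7), np.float64(1.4)], [np.float64(6.5), np.float64(2.1)], [np.float64(6.2), np.float64(2.7)], [np.float64(5.9), np.float64(3.4)], [np.float64(5.5), np.float64(4.0)], [np.float64(5.1), np.float64(4.5)], [np.float64(4.6), np.float64(5.0)], [np.float64(4.0), np.float64(5.5)], [np.float64(3.4), np.float64(5.9)], [np.float64(2.8), np.float64(6.2)]]
```

The dogs rest on the collar (2.2 mm down, 21 N). I'll turn clockwise slowly and feel for the slot.

```bash

python3 -m creep '[[4.5,-5.1,0,0],[5,-4.6,0,0],[5.5,-4,0,0],[5.9,-3.4,0,0],[6.2,-2.8,0,0]]'
python3 -m creep '[[6.5,-2.1,0,0],[6.7,-1.4,0,0],[6.8,-0.7,0,0],[6.8,0,0,0],[6.8,0.7,0,0]]'
```

```text
clock: 20.65
position: [0.4637, 0.0312, 0.1345]
ee_rot: [3.138, 0.001, 1.581]
wrist_force: [-2.8, -4.1, 19.8]
width: 0.244
grip_force: 60.0
clock: 21.15
position: [0.4598, 0.0658, 0.1344]
ee_rot: [3.138, 0.0, 1.582]
wrist_force: [-2.3, -2.7, 18.7]
width: 0.242
grip_force: 60.0
```

```bash

python3 -m creep '[[6.7,1.4,0,0],[6.5,2.1,0,0],[6.2,2.7,0,0],[5.9,3.4,0,0]]'
python3 -m creep '[[5.5,4,0,0],[5.1,4.5,0,0],[4.6,5,0,0]]'
python3 -m creep '[[4,5.5,0,0],[3.4,5.9,0,0],[2.8,6.2,0,0]]'
```

```text
clock: 21.55
position: [0.4695, 0.0915, 0.1344]
ee_rot: [3.138, -0.0, 1.583]
wrist_force: [-1.8, -2.7, 16.4]
width: 0.245
grip_force: 59.8
clock: 21.85
position: [0.4829, 0.1066, 0.1343]
ee_rot: [3.138, 0.0, 1.582]
wrist_force: [-0.3, -2.7, 15.8]
width: 0.25
grip_force: 59.8
clock: 22.15
position: [0.5, 0.1162, 0.1334]
ee_rot: [3.139, 0.001, 1.582]
wrist_force: [1.6, -3.2, 4.3]
width: 0.245
grip_force: 58.6
```

The force fell to 4 N, so the dogs are in a slot. I'll press further here.

```bash

python3 -m creep '[[0,0,2,0],[0,0,2,0],[0,0,1,0],[0,0,0,0],[0,0,0,0]]'
python3 - <<'E'
from h import *
p,r,s=pose();c=np.array([.5233,.0558]);ph=np.arctan2(*(p[:2]-c)[::-1]);print(np.degrees(ph),np.hypot(*(p[:2]-c)),p)
yaw=1.582;tx=np.array([np.cos(yaw),np.sin(yaw)]);ty=np.array([np.sin(yaw),-np.cos(yaw)])
ph=np.radians(-128.2-120)
for step in(10,):
    for i in range(60):
        a=ph-np.radians(step*i);b=a-np.radians(step);dd=65*np.array([np.cos(b)-np.cos(a),np.sin(b)-np.sin(a)]);print(f"[{dd@tx:.1f},{dd@ty:.1f},0,0]",end="\n" if i%9==8 else ",")
E
```

```text
clock: 22.65
position: [0.5004, 0.1164, 0.1287]
ee_rot: [3.138, 0.0, 1.582]
wrist_force: [0.3, -2.9, 9.6]
width: 0.245
grip_force: 59.2
110.73176110827849 0.06478303607042338 [0.50036724 0.1163882  0.12870171]
[3.2,10.9,0,0],[1.2,11.3,0,0],[-0.8,11.3,0,0],[-2.7,11.0,0,0],[-4.6,10.4,0,0],[-6.3,9.4,0,0],[-7.8,8.2,0,0],[-9.1,6.7,0,0],[-10.2,5.0,0,0]
[-10.9,3.2,0,0],[-11.3,1.2,0,0],[-11.3,-0.8,0,0],[-11.0,-2.7,0,0],[-10.4,-4.6,0,0],[-9.4,-6.3,0,0],[-8.2,-7.8,0,0],[-6.7,-9.1,0,0],[-5.0,-10.2,0,0]
[-3.2,-10.9,0,0],[-1.2,-11.3,0,0],[0.8,-11.3,0,0],[2.7,-11.0,0,0],[4.6,-10.4,0,0],[6.3,-9.4,0,0],[7.8,-8.2,0,0],[9.1,-6.7,0,0],[10.2,-5.0,0,0]
[10.9,-3.2,0,0],[11.3,-1.2,0,0],[11.3,0.8,0,0],[11.0,2.7,0,0],[10.4,4.6,0,0],[9.4,6.3,0,0],[8.2,7.8,0,0],[6.7,9.1,0,0],[5.0,10.2,0,0]
[3.2,10.9,0,0],[1.2,11.3,0,0],[-0.8,11.3,0,0],[-2.7,11.0,0,0],[-4.6,10.4,0,0],[-6.3,9.4,0,0],[-7.8,8.2,0,0],[-9.1,6.7,0,0],[-10.2,5.0,0,0]
[-10.9,3.2,0,0],[-11.3,1.2,0,0],[-11.3,-0.8,0,0],[-11.0,-2.7,0,0],[-10.4,-4.6,0,0],[-9.4,-6.3,0,0],[-8.2,-7.8,0,0],[-6.7,-9.1,0,0],[-5.0,-10.2,0,0]
[-3.2,-10.9,0,0],[-1.2,-11.3,0,0],[0.8,-11.3,0,0],[2.7,-11.0,0,0],[4.6,-10.4,0,0],[6.3,-9.4,0,0],
```

Pressed 8.1 mm, so the clutch is in. Cranking now.

```bash

python3 -m creep '[[1.6,5.4,1,0],[1.6,5.5,0,0],[1.2,11.3,0,0],[-0.8,11.3,0,0],[-2.7,11,0,0],[-4.6,10.4,0,0],[-6.3,9.4,0,0],[-7.8,8.2,0,0],[-9.1,6.7,0,0],[-10.2,5,0,0]]'
python3 -m creep '[[-10.9,3.2,0,0],[-11.3,1.2,0,0],[-11.3,-0.8,0,0],[-11,-2.7,0,0],[-10.4,-4.6,0,0],[-9.4,-6.3,0,0],[-8.2,-7.8,0,0],[-6.7,-9.1,0,0],[-5,-10.2,0,0]]'
python3 -c "
from h import *
p,r,s=pose();v=p[:2]-[.5233,.0558];print(np.degrees(np.arctan2(v[1],v[0])),np.hypot(*v))"
```

```text
clock: 23.65
position: [0.5847, 0.0827, 0.1286]
ee_rot: [3.139, -0.002, 1.584]
wrist_force: [-1.2, 2.5, 14.7]
width: 0.244
grip_force: 59.8
clock: 24.55
position: [0.5508, -0.0048, 0.1288]
ee_rot: [3.133, 0.001, 1.582]
wrist_force: [4.1, -2.0, 9.8]
width: 0.248
grip_force: 59.2
-65.6017547314926 0.06651697896115386
```

```bash

python3 -m creep '[[-3.2,-10.9,0,0],[-1.2,-11.3,0,0],[0.8,-11.3,0,0],[2.7,-11,0,0],[4.6,-10.4,0,0],[6.3,-9.4,0,0],[7.8,-8.2,0,0],[9.1,-6.7,0,0],[10.2,-5,0,0]]'
python3 -m creep '[[10.9,-3.2,0,0],[11.3,-1.2,0,0],[11.3,0.8,0,0],[11,2.7,0,0],[10.4,4.6,0,0],[9.4,6.3,0,0],[8.2,7.8,0,0],[6.7,9.1,0,0],[5,10.2,0,0]]'
python3 -c "
from h import *
p,r,s=pose();v=p[:2]-[.5233,.0558];print(np.degrees(np.arctan2(v[1],v[0])),np.hypot(*v))
im,d,P=cam('top');cv2.imwrite('pics/top7.png',im);cv2.imwrite('pics/c7.png',cv2.resize(im[160:265,215:385],None,fx=4.7,fy=4.7,interpolation=cv2.INTER_CUBIC))"
```

```text
clock: 25.45
position: [0.4636, 0.0311, 0.1285]
ee_rot: [3.138, 0.001, 1.581]
wrist_force: [-2.6, -4.8, 18.8]
width: 0.25
grip_force: 60.0
clock: 26.35
position: [0.5002, 0.1171, 0.1283]
ee_rot: [3.139, 0.0, 1.583]
wrist_force: [-1.9, -3.8, 15.7]
width: 0.248
grip_force: 59.7
110.66351794782922 0.06552417136927868
```

```bash

python3 -m creep '[[3.2,10.9,0,0],[1.2,11.3,0,0],[-0.8,11.3,0,0],[-2.7,11,0,0],[-4.6,10.4,0,0],[-6.3,9.4,0,0],[-7.8,8.2,0,0],[-9.1,6.7,0,0],[-10.2,5,0,0]]'
python3 -m creep '[[-10.9,3.2,0,0],[-11.3,1.2,0,0],[-11.3,-0.8,0,0],[-11,-2.7,0,0],[-10.4,-4.6,0,0]]'
python3 - <<'E'
from h import *
p,r,s=pose();v=p[:2]-[.5233,.0558];print(np.degrees(np.arctan2(v[1],v[0])),np.hypot(*v),-248.2-500+720)
yaw=1.582;tx=np.array([np.cos(yaw),np.sin(yaw)]);ty=np.array([np.sin(yaw),-np.cos(yaw)])
for i in range(14):
    a=np.radians(-28.2-5*i);b=a-np.radians(5);dd=65*np.array([np.cos(b)-np.cos(a),np.sin(b)-np.sin(a)]);print(f"[{dd@tx:.1f},{dd@ty:.1f},0,0]",end=",")
E
```

```text
clock: 27.3
position: [0.5847, 0.0828, 0.1286]
ee_rot: [3.139, -0.002, 1.584]
wrist_force: [-1.5, 2.5, 13.6]
width: 0.25
grip_force: 59.8
clock: 27.8
position: [0.5917, 0.0506, 0.1294]
ee_rot: [3.115, -0.027, 1.598]
wrist_force: [39.4, 57.8, -27.0]
width: 0.242
grip_force: 60.0
-4.339701032932212 0.06863671582147743 -28.200000000000045
[-4.8,-2.9,0,0],[-4.6,-3.4,0,0],[-4.3,-3.7,0,0],[-3.9,-4.1,0,0],[-3.5,-4.4,0,0],[-3.1,-4.7,0,0],[-2.7,-5.0,0,0],[-2.3,-5.2,0,0],[-1.8,-5.4,0,0],[-1.3,-5.5,0,0],[-0.9,-5.6,0,0],[-0.4,-5.7,0,0],[0.1,-5.7,0,0],[0.6,-5.6,0,0],
```

Force rose to 58 N: something stops it. I'll relieve the command and look.

```bash

python3 -m creep '[[10.4,4.6,0,0],[9,2,0,0],[0,0,0,0]]'
python3 - <<'E'
from h import *
p,r,s=pose();v=p[:2]-[.5233,.0558];print(np.degrees(np.arctan2(v[1],v[0])),np.hypot(*v))
im,d,P=cam('top');a=im[160:265,215:385];cv2.imwrite('pics/top8.png',im)
im2,d2,P2=cam('scene');b=im2[165:265,260:410]
A=cv2.resize(a,(710,int(105*710/170)),interpolation=cv2.INTER_CUBIC)[:300];
A=cv2.resize(a,(505,312),interpolation=cv2.INTER_CUBIC);B=cv2.resize(b,(505,288),interpolation=cv2.INTER_CUBIC)
im3,d3,P3=cam('wrist');C=cv2.resize(im3[100:400,120:520],(295,221))
o=np.zeros((600,800,3),np.uint8);o[:312,:505]=A;o[312:,:505]=B[:288];o[:221,505:]=C;cv2.imwrite('pics/c8.png',o)
E
```

```text
clock: 28.1
position: [0.5913, 0.0603, 0.1287]
ee_rot: [3.13, -0.014, 1.594]
wrist_force: [11.3, 24.5, 1.0]
width: 0.248
grip_force: 62.2
3.7935282543587894 0.06814277456106453
```

View pics/c8.png

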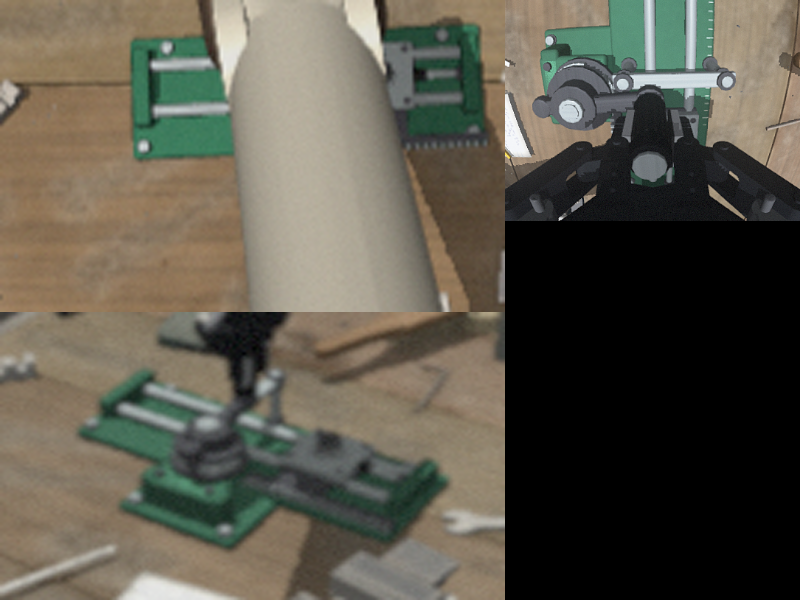

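The stack is standing on the plate past the gate, with the plate's right edge close to the end bumper at about (413,75). I'll measure the travel from depth data.

```bash
python3 - <<'E'
from h import *
P=arm.camera_params("top")
im0=cv2.imread("pics/top0.png").astype(int);im8=cv2.imread("pics/top8.png").astype(int)
# row profiles along the plate's middle rows (clear of the stack): before and now
for nm,im in(("before",im0),("now",im8)):
    for v in(180,182,194):
        print(nm,v,[int(x) for x in im[v,(265 if nm=="before" else 338):(305 if nm=="before" else 375)].mean(1)])
a0,d0=None,np.load("topd.npy")
im,d,P=cam("top")
# stack / plate now by depth
pts=np.array([[*world(P,u,v,dep=d[v,u]),u,v] for u in range(338,375) for v in range(165,205) if d[v,u]>0])
for lo,hi,n in((.050,.070,"stack"),(.031,.044,"plate")):
    t=pts[(pts[:,2]>lo)&(pts[:,2]<hi)];print(n,len(t),np.percentile(t,[3,50,97],axis=0).round(4).tolist())
pts=np.array([[*world(P,u,v,dep=d0[v,u])] for u in range(268,302) for v in range(170,205)])
t=pts[(pts[:,2]>.031)&(pts[:,2]<.044)];print("plate0",np.percentile(t,[3,50,97],axis=0).round(4).tolist())
E
```

```text
before 180 [63, 121, 132, 139, 140, 143, 138, 133, 186, 138, 145, 187, 197, 196, 197, 199, 196, 198, 197, 197, 197, 196, 194, 197, 197, 196, 194, 181, 180, 186, 113, 186, 183, 185, 185, 180, 178, 180, 179, 183]
before 182 [90, 178, 194, 191, 190, 181, 183, 179, 195, 197, 199, 199, 200, 200, 201, 199, 197, 185, 197, 189, 182, 191, 202, 203, 202, 200, 201, 202, 204, 190, 79, 93, 117, 117, 116, 111, 122, 120, 124, 119]
before 194 [45, 33, 57, 86, 86, 89, 90, 101, 167, 204, 205, 205, 205, 206, 203, 204, 204, 204, 201, 203, 204, 204, 208, 205, 206, 204, 208, 202, 198, 201, 173, 86, 130, 142, 139, 142, 144, 162, 162, 157]
now 180 [111, 109, 98, 117, 189, 194, 103, 98, 111, 114, 115, 114, 111, 113, 113, 104, 57, 64, 61, 59, 60, 58, 52, 57, 49, 54, 54, 52, 54, 44, 53, 38, 34, 51, 48, 51, 54]
now 182 [114, 110, 104, 95, 111, 176, 152, 46, 65, 114, 113, 116, 114, 112, 110, 102, 36, 45, 46, 47, 51, 54, 55, 50, 54, 52, 44, 51, 52, 53, 42, 40, 31, 46, 50, 54, 47]
now 194 [131, 128, 120, 114, 104, 97, 96, 87, 89, 114, 115, 115, 109, 79, 77, 99, 95, 92, 95, 96, 91, 89, 89, 88, 90, 84, 88, 84, 84, 85, 80, 76, 61, 36, 54, 50, 48]
stack 8 [[0.6073, -0.0199, 0.0545, 345.0, 182.21], [0.6149, -0.0197, 0.0564, 346.0, 184.0], [0.6193, -0.0169, 0.0608, 346.0, 186.79]]
plate 356 [[0.5836, -0.0994, 0.0318, 346.0, 173.65], [0.6152, -0.0407, 0.0361, 353.0, 185.0], [0.6475, -0.0204, 0.0406, 374.0, 196.0]]
plate0 [[0.5767, 0.123, 0.0317], [0.6072, 0.1534, 0.036], [0.6366, 0.1848, 0.0426]]
```

```bash
python3 - <<'E'
from h import *
P=arm.camera_params("top");Rm=R.from_rotvec(np.ravel(P["rvec"])).as_matrix();print("C",-Rm.T@P["tvec"])
f=lambda cx:215+(cx+.5)/4.7-.5
g=lambda cy:160+(cy+.5)/4.7-.5
A=world(P,f(208),g(140),.012);B=world(P,f(763),g(130),.012);print("base len",np.linalg.norm(A-B))
print("plate w",np.linalg.norm(world(P,f(273),g(133),.036)-world(P,f(378),g(130),.036)))
print("edge travel",np.linalg.norm(world(P,f(378),g(130),.036)-world(P,353.8,186,.036)),"to bumper",np.linalg.norm(world(P,f(378),g(130),.036)-world(P,f(655),g(118),.03)))
for n in("top0","top5","top7","top8"):
    im=cv2.imread(f"pics/{n}.png").astype(int);
    for v in(181,184):print(n,v,[int(x) for x in im[v,325:372].mean(1)])
E
```

```text
C [0.4329018  0.02870913 1.20981423]
base len 0.33890140190356244
plate w 0.06292727003870656
edge travel 0.16532460347169406 to bumper 0.16644961577499992
top0 181 [119, 120, 122, 123, 97, 97, 95, 95, 90, 87, 92, 91, 86, 82, 86, 89, 88, 84, 87, 86, 84, 93, 92, 93, 93, 95, 91, 93, 90, 93, 93, 95, 94, 91, 92, 95, 93, 91, 93, 92, 94, 94, 94, 89, 62, 53, 83]
top0 184 [93, 93, 93, 94, 92, 93, 92, 95, 94, 92, 91, 95, 93, 91, 91, 93, 92, 94, 94, 92, 98, 94, 93, 94, 94, 91, 90, 93, 88, 45, 31, 36, 40, 100, 182, 181, 181, 181, 181, 178, 177, 176, 171, 132, 92, 66, 87]
top5 181 [75, 75, 79, 78, 66, 67, 65, 64, 64, 60, 57, 59, 52, 54, 53, 54, 52, 52, 52, 50, 47, 55, 50, 54, 48, 52, 49, 52, 51, 50, 63, 92, 95, 91, 91, 90, 93, 92, 88, 92, 89, 91, 88, 86, 67, 50, 88]
top5 184 [52, 49, 53, 53, 54, 50, 54, 54, 54, 53, 49, 51, 54, 55, 55, 54, 52, 53, 50, 53, 52, 51, 52, 49, 53, 54, 50, 54, 51, 23, 27, 29, 37, 95, 176, 175, 177, 180, 176, 177, 175, 176, 169, 131, 88, 65, 83]
top7 181 [195, 195, 193, 179, 153, 160, 135, 114, 132, 146, 178, 193, 194, 195, 194, 196, 192, 175, 62, 83, 85, 93, 89, 90, 92, 95, 93, 91, 90, 94, 93, 88, 93, 92, 91, 93, 92, 95, 91, 92, 93, 93, 90, 88, 65, 54, 89]
top7 184 [190, 170, 154, 88, 90, 92, 85, 87, 87, 79, 80, 121, 196, 193, 194, 193, 192, 175, 63, 90, 91, 89, 91, 91, 92, 93, 90, 91, 83, 42, 37, 31, 44, 95, 179, 183, 180, 179, 179, 178, 177, 177, 169, 132, 91, 67, 84]
top8 181 [160, 156, 154, 150, 148, 147, 141, 139, 135, 133, 129, 123, 122, 117, 110, 101, 102, 143, 189, 108, 63, 86, 113, 115, 114, 110, 113, 113, 102, 50, 55, 53, 51, 54, 53, 54, 53, 54, 57, 52, 51, 56, 57, 55, 39, 35, 48]
top8 184 [158, 159, 155, 150, 148, 147, 145, 139, 138, 137, 135, 130, 127, 118, 115, 106, 102, 91, 103, 143, 46, 46, 71, 107, 111, 110, 114, 114, 101, 26, 11, 22, 19, 63, 108, 110, 105, 106, 109, 105, 103, 107, 104, 82, 52, 38, 49]
```

Edge travel measures 165 mm and the plate edge is at the bumper, so the carriage is home with the crank pressed. I'll unload the sideways force, let the crank rise and open the jaws.

```bash

python3 -m creep '[[3,1,0,0],[0,0,0,0],[0,0,0,0]]'
python3 -m creep '[[0,0,-3,0],[0,0,-3,0],[0,0,-3,0],[0,0,-1,0],[0,0,0,0],[0,0,0,0],[0,0,0,0]]'
```

```text
clock: 28.6
position: [0.5914, 0.0609, 0.1286]
ee_rot: [3.132, -0.013, 1.591]
wrist_force: [7.3, 21.9, 3.6]
width: 0.246
grip_force: 62.4
clock: 29.3
position: [0.5889, 0.0479, 0.1372]
ee_rot: [3.138, 0.0, 1.582]
wrist_force: [5.2, -0.3, 4.1]
width: 0.248
grip_force: 63.0
```

```bash

python3 -m creep '[[0,0,0,0],[0,0,0,0],[0,0,0,0],[0,0,0,0],[0,0,0,0]]' 0.3
python3 -m creep '[[0,0,-10,0],[0,0,-25,0],[0,0,-30,0],[0,0,-30,0],[0,0,-10,0],[0,0,0,0],[0,0,0,0],[0,0,0,0]]'
python3 - <<'E'
from h import *
im,d,P=cam("wrist");cv2.imwrite("pics/w9.png",im)
H,W=d.shape
pts=np.array([[*world(P,u,v,dep=d[v,u],fish=True),u,v] for u in range(150,500) for v in range(60,390) if d[v,u]>0])
k=(pts[:,0]>.57)&(pts[:,0]<.66)&(pts[:,1]<.035)&(pts[:,1]>-.08)&(pts[:,2]>.05)&(pts[:,2]<.065);t=pts[k];print("stack",len(t),np.percentile(t,[3,50,97],axis=0).round(4).tolist() if len(t) else "")
k=np.hypot(pts[:,0]-.588,pts[:,1]-.05)<.03;t=pts[k&(pts[:,2]>.16)];print("sleeve top",len(t),np.percentile(t,[3,50,97],axis=0).round(4).tolist() if len(t) else "")
im,d,P=cam("top");cv2.imwrite("pics/top9.png",im)
for v in(181,184):print([int(x) for x in im[v,340:372].astype(int).mean(1)])
E
```

```text
clock: 29.8
position: [0.5868, 0.0486, 0.1362]
ee_rot: [-3.14, 0.0, 1.583]
wrist_force: [-0.7, 0.5, 0.9]
width: 0.698
grip_force: 0.0
clock: 30.6
position: [0.5862, 0.0485, 0.2399]
ee_rot: [-3.139, 0.0, 1.583]
wrist_force: [-0.4, 0.7, -0.3]
width: 0.698
grip_force: 0.0
stack 254 [[0.6064, -0.0192, 0.0543, 338.0, 224.0], [0.6151, -0.0097, 0.0576, 346.0, 233.0], [0.6232, -0.0001, 0.0592, 353.0, 240.41]]
sleeve top 10696 [[0.5638, 0.0449, 0.177, 238.0, 215.0], [0.5915, 0.0604, 0.3118, 334.0, 361.0], [0.6159, 0.0686, 0.3259, 412.0, 388.0]]
[151, 145, 142, 139, 133, 127, 121, 113, 110, 103, 104, 144, 140, 97, 50, 51, 50, 51, 51, 54, 54, 50, 51, 51, 49, 54, 52, 51, 52, 40, 35, 49]
[153, 147, 145, 140, 136, 131, 128, 118, 114, 107, 95, 91, 111, 98, 8, 19, 22, 25, 61, 106, 102, 104, 107, 105, 103, 100, 103, 99, 82, 48, 38, 47]
```

The wrist camera puts the stack at (0.615,-0.010) at height 0.058. That is 165 mm from its start, intact, and the crank is up. Handing in.

```bash
python3 -c "
from station import arm
print(arm.sign_off())"
```

```text
the job is handed in; nothing more can be done
None
```

I stacked the three blanks and cranked the carriage about 165 mm to its end stop. By camera and depth readings the stack is intact, and the crank was released and is up; the job is handed in at about 31 s, with no verdict returned.

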